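# Raise the ring basket out of the ultrasonic cleaner

## Robot

A 6-joint arm with a two-finger parallel gripper is mounted at the origin on the work surface. World frame = base frame: x ahead of the robot, y to its left, z up, the work surface at z = 0. Lengths are in m, angles in degrees, forces in N, time in s.
With the tool pointing down it reaches from about 0.25 to 0.725 m from the base axis. Payload 9.7 kg.
Tool frame: the origin (TCP) lies on the centre line of the jaws, within the pads' length; the fingertips stand bot.nose_length ahead of it and the grasp point (between the pads) lies 11 mm behind it (bot.nose_length is the distance from the TCP to the fingertips, in m); z points along the fingers, y is the line along which they close (so a half turn about z gives the same grasp; the last joint's range is limited). The gripper opens to 85 mm and grips with 20 to 120 N. Pads are 22 mm wide; open, the fingers measure 114 mm over their backs; the gripper's body (76 mm by 85 mm) begins 54 mm behind the grasp point. The pads swing forward as they close: fully open they stand 13 mm farther back than shut.
Start: joints at [63.598, 4.979, 10.078, 95.1, 0, 90], TCP at [0.245, 0.493, 0.239] pointing down, gripper open.
Joint ranges: [-179.16, 179.16], [-48.56, 103.87], [-65.8, 70.77], [-126.05, 130.52], [-82.76, 87.17], [-180, 180]. Speed limits (degrees/s): [127.2, 127.2, 147.25, 180, 180, 180].

## Interface

Orientations are given as [roll, pitch, yaw] about the fixed x, y, z axes, in that order (R = Rz(yaw) Ry(pitch) Rx(roll)).
In Python, from workcell import bot gives the robot as it stands. The module is installed in compiled form; this text tells all that it offers.
- The arm moves only by the shell command python3 -m inch 'ROWS' [OPENING] [FORCE]. ROWS is JSON, a list of rows, each a list of 4 numbers: the shift along the world's x, y, z in cm, then the turn about the world's z in degrees. A call has exactly 8 rows; each row is the pose to reach, as a shift and turn from the pose commanded when the call began; what a row does not reach only later rows make up. A row lasts 1/8 s, in which the tool goes at most 62.5 mm and 10.7 degrees, less where a joint would pass 70% of its speed; a pose out of reach is approached as far as the arm can. A call with a gripper value outside its range is refused whole. OPENING is the finger opening in cm, from 0 to 8.54, set as the call begins (- or left out, the last holds). The fingers move at their own pace and stop on an object; FORCE is the grip in N (left out, the last holds). Time passes only in rows, so rows that repeat a pose let the fingers close, or fill a call up. It gives the time, the measured TCP pose, the force, the opening and the grip force at its end, in the units of the state.
- bot.get_obs(): the state, without advancing time (a new reading comes with each control period).
- bot.camera(name): name is "scene" or "top"; returns a dict with "img" (480x640x3 uint8, red, green, blue), "fovy" (degrees; the focal length in pixels is half the picture's height over the tangent of half this angle, whatever the lens; pixels are square), "cx", "cy" (the principal point, pixels), "R" (3x3) and "t" (3): a world point X has camera coordinates R X + t. Camera axes: x right, y down, z forward; pixel columns grow to the right and rows downward; lengths in m; the calibration is good to about 2 mm. A picture is of the moment at which its call begins. There is no depth.
- bot.job_done(): hands the job in; it is judged then, once.
Trained networks look in a picture, given as the dict that the camera call returned (one of the last four; its "shot" number tells which), for a name from the list of things; names that differ only in an ending like _2 or _b are one class to them, and where a whole thing is asked for, a point or a joint stands for the part that bears it (a point fixed in the world has none). Each returns a list of dicts, best first, with "score" (0 to 1); they miss things now and then, are a little off and sometimes report something else, mostly with a low value. They report only what shows in the picture. A call takes as long as a camera call. They do not tell look-alikes from the thing itself.
- bot.find_in(thing, picture): "point" ([column, row] in pixels, amid what is visible of it).
- bot.landmark_of(thing, picture): "point" ([column, row] in pixels: a listed point, or the origin of a listed thing).
The state is a dict: "time": time; "q": joint angles; "qd": joint speeds; "joint_efforts": joint torques, N m; "ee_pos": TCP position; "tcp_rot": TCP orientation; "wrist_force": force on the tool from outside, world axes, zero at the start; "torque": the same for the moment, N m; "opening": finger opening in m; "grasp_force": force on a finger pad.
Only numpy, scipy, OpenCV 4.12 (cv2) and the standard library are available. Lean on these libraries where they do the work, as an engineer would, in place of code of your own. Each camera call takes 0.05 s, during which the arm holds its last target. There are 200 camera calls.

## Task

Take the loose blue lid off the ultrasonic cleaner and set it down (do not drop it), right way up, on the middle of the cork mat. Then lift the wire basket with its three rings straight up by its orange grip until its underside is a few centimetres clear of the tank rim, and hold it there level and still over the tank for at least three seconds; keep it level all the way and finish while still holding it, with nothing else carrying it. Leave the other things on the bench undisturbed.

Things in the scene. Friction and masses are not known exactly. Their poses are not given: they have to be found in the camera images.
- cleaner: Ultrasonic cleaner, a white box fixed to the bench, 150 (x) x 190 (y) x 100 mm high, control panel on its -x face. Origin at the centre of its underside, on the bench top. Its open steel tank is 100 (x) x 130 (y) mm inside, floor at 30 mm; the tank's 4 mm thick steel collar rises 5 mm above the white top, to 105 mm.
- tank_rim (a point): Centre of the tank's mouth, level with the top of the steel collar, 105 mm above the bench; axes as the cleaner's.
- lid_center (a point): Loose blue lid, hollow, open below, 124 (x) x 154 (y) mm, shell 46 mm high, 4 mm walls, arched black handle on top; 80 mm high in all, 150 to 290 g. Point: its centre, 40 mm above its lower edge. It just stands on the cleaner's white top around the collar (4 mm play) and hides the basket's grip; it must rise straight up 40 mm before moving sideways.
- lid_grip (a point): Middle of the bar of the lid's black handle, 70 mm above the lid's lower edge. The bar runs along the lid's y: 14 mm thick (x), 70 mm long, 20 mm high, 14 mm of free space under it. Axes as the lid's.
- basket_center (a point): Steel wire basket standing on the tank floor, hidden by the lid at first, 80 (x) x 110 (y) x 45 mm high, with a bail handle over it; 108 mm high in all, 175 to 325 g. Point: its centre, 54 mm above its underside. About 10 mm play to the tank walls all round; its y lies along the cleaner's y within 0.06 rad.
- basket_grip (a point): Middle of the orange grip on the basket's bail, 100 mm above the basket's underside (130 mm above the bench while it stands in the tank, 25 mm above the rim). It runs along the basket's y: 14 mm thick (x), 66 mm long, 16 mm high. Axes as the basket's.
- basket_floor (a point): Centre of the basket's inner floor, 3 mm above its underside; axes as the basket's.
- ring0_center (a point): Centre of a loose silver finger ring, 22 mm across, 6 mm high, lying in the basket.
- ring1_center (a point): Centre of a loose brass finger ring, 22 mm across, 6 mm high, lying in the basket.
- ring2_center (a point): Centre of a loose silver finger ring, 22 mm across, 6 mm high, lying in the basket.
- mat_top (a point): Cork mat fixed to the bench, 200 (x) x 220 (y) x 6 mm thick. This point is the centre of its upper face, 6 mm above the bench. It lies on one side of the bench and the cleaner on the other.
- file: Bystander: needle file, 190 mm, black handle. Leave it alone.
- ruler: Bystander: steel ruler, 160 x 26 x 3 mm. Leave it alone.
- pliers: Bystander: small blue-handled pliers, 125 mm. Leave it alone.
- hammer: Bystander: bench hammer, 240 mm. Leave it alone.
- mandrel: Bystander: upright steel ring stick on a round foot, 150 mm tall, 68 mm across. Leave it alone.
- jar: Bystander: small amber jar with black cap, 75 mm tall. Leave it alone.
- mug: Bystander: white mug, 90 mm tall. Leave it alone.
There are look-alikes about, which are no part of the job. Of the things shaped like the part that bears lid_center, the blue one is meant.

How it is judged:
By the outcome, as a careful person would: the job done as asked, in the order asked, and still so for the second after the job is handed in, while the arm keeps its last pose, push and grip.
It also fails if it takes over 72 s, if anything falls off the work surface, if the arm or the gripper's body presses on something with over 40 N, if the wrist force passes 120 N, or if a joint passes its speed limit or range.

## Working session

There is one attempt and no reset: what is moved stays moved. The work goes in short steps, Python scripts to look and compute and a shell command to move; the robot and the scene stay as the last step left them, time stands still between calls to the robot, and variables do not carry over. Pictures are saved under pics/ and viewed, at most 10 in all, crops included, and the job is handed in when it is done.

```bash
mkdir -p pics; cat > h.py <<'E'
from workcell import bot
import numpy as np, cv2
def K(p):
    f=p["img"].shape[0]/2/np.tan(np.radians(p["fovy"])/2); return f
def at_z(p,uv,z):
    f=K(p); d=np.array([(uv[0]-p["cx"])/f,(uv[1]-p["cy"])/f,1.]); R=np.array(p["R"]);t=np.array(p["t"])
    c=-R.T@t; d=R.T@d; return c+d*(z-c[2])/d[2]
def proj(p,X):
    c=np.array(p["R"])@np.array(X)+np.array(p["t"]); return np.array([p["cx"],p["cy"]])+K(p)*c[:2]/c[2]
def save(p,n): cv2.imwrite("pics/"+n+".png",p["img"][:,:,::-1])
E
python3 - <<'E'
from h import *
o=bot.get_obs(); print(o["time"],o["ee_pos"],o["tcp_rot"],o["opening"],bot.nose_length)
Z=dict(tank_rim=.105,lid_center=.14,lid_grip=.17,mat_top=.006)
for n in("top","scene"):
    p=bot.camera(n); save(p,n+"0"); print(n,-np.array(p["R"]).T@p["t"],p["cx"],p["cy"],p["fovy"])
    for k,z in Z.items():
        for d in bot.landmark_of(k,p)[:3]: print(k,np.round(d["point"],1),round(d["score"],2),at_z(p,d["point"],z).round(4))
E
```

```text
0.0 [0.24446675 0.49243682 0.23857271] [-1.79923572e+02  5.37195755e-04  1.53596605e+02] 0.08554670753051642 0.008
top [ 0.26226062 -0.01443996  1.51029032] 309.154657022061 246.4879646369188 42.08569000682898
lid_center [392.1 269.8] 0.84 [ 0.4691 -0.1868  0.14  ]
lid_center [172.2 378.2] 0.79 [0.2246 0.2873 0.14  ]
lid_center [422.4 373.6] 0.72 [ 0.2447 -0.2508  0.14  ]
lid_grip [173.2 378.4] 0.9 [0.2251 0.2785 0.17  ]
lid_grip [391.8 265.6] 0.67 [ 0.4738 -0.1825  0.17  ]
lid_grip [422.7 374.2] 0.64 [ 0.2439 -0.2462  0.17  ]
mat_top [228.5 268.6] 0.79 [0.485  0.1949 0.006 ]
mat_top [504.3 273.7] 0.52 [ 0.4848 -0.476   0.006 ]
scene [ 1.18178914 -0.12627639  1.24354091] 323.9123796257855 229.37108349530087 47.311877523605006
tank_rim [329.5 256.4] 0.72 [ 0.5437 -0.0065  0.105 ]
lid_center [416.  154.9] 0.82 [0.2983 0.2639 0.14  ]
lid_center [216.7 190.1] 0.81 [ 0.3304 -0.2571  0.14  ]
lid_center [252.8 233.7] 0.55 [ 0.4732 -0.1798  0.14  ]
lid_grip [251.2 227.3] 0.85 [ 0.4743 -0.1804  0.17  ]
lid_grip [215.  180.4] 0.6 [ 0.3231 -0.256   0.17  ]
mat_top [406.  244.8] 0.86 [0.4857 0.2086 0.006 ]
```

View pics/top0.png

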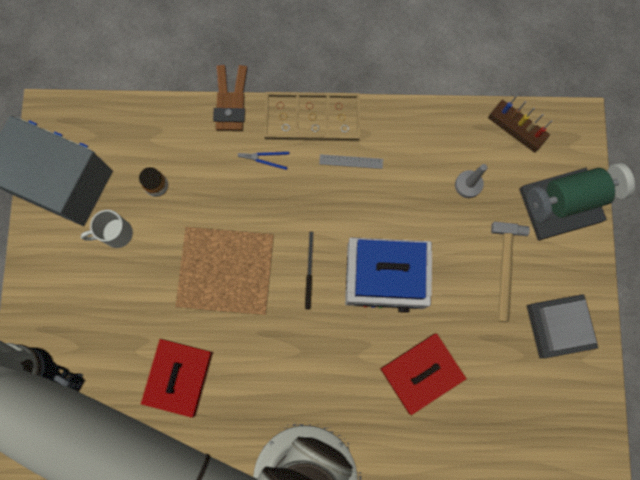

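View pics/scene0.png

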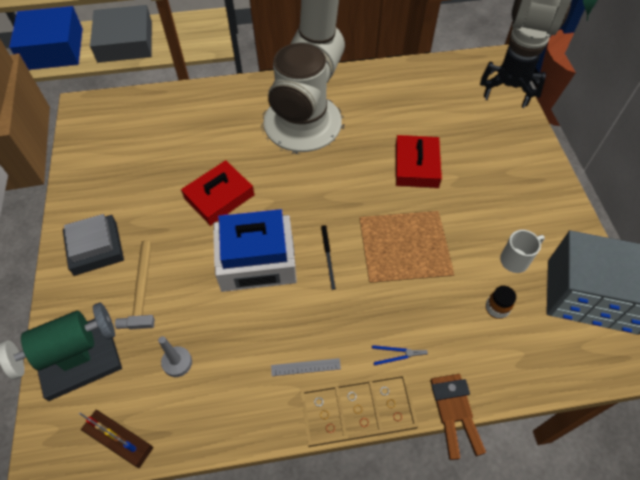

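Lids: the blue one is at top (392,268) / scene (252,235), sitting on the white cleaner. The red ones at top (175,378) and (423,373) are look-alikes lying on the bench. The blue one fits the description. I'll confirm it in a crop and refine lid, mat and yaw by colour.

```bash
python3 - <<'E'
from h import *
for n in("top","scene"):
    p=bot.camera(n); im=p["img"]; hsv=cv2.cvtColor(im,cv2.COLOR_RGB2HSV)
    if n=="top":
        cv2.imwrite("pics/crop1.png",cv2.resize(im[220:330,160:450][:,:,::-1],None,fx=2.7,fy=2.7,interpolation=2))
    def big(m,u,v,r):
        w=np.zeros_like(m); w[v-r:v+r,u-r:u+r]=m[v-r:v+r,u-r:u+r]
        c=max(cv2.findContours(w,0,1)[0],key=cv2.contourArea); return c[:,0,:].astype(float)
    def rect(c,z):
        W=np.array([at_z(p,q,z)[:2] for q in c],np.float32); r=cv2.minAreaRect(W*1000); return np.round(r[0],1),np.round(r[1],1),round(r[2],1)
    u,v=(226,270) if n=="top" else (406,245)
    print(n,"mat",rect(big(cv2.inRange(hsv,(3,85,50),(14,255,255)),u,v,60),.006))
    u,v=(392,268) if n=="top" else (252,235)
    c=big(cv2.inRange(hsv,(105,120,40),(130,255,255)),u,v,50)
    if n=="top": print("lid top",rect(c,.146))
    b=cv2.inRange(hsv,(0,0,0),(180,255,60)); print("bar",rect(big(b,391 if n=="top" else 251,267 if n=="top" else 229,20),.18))
E
```

```text
top mat (array([410.3, 151.8]), array([7.3, 4.8]), 2.2)
lid top (array([ 470.8, -183.1]), array([151.8, 123.8]), 88.1)
bar (array([ 470.8, -182.7]), array([66.8, 14.5]), 88.8)
scene mat (array([486.1, 204.9]), array([209.1, 191.3]), 86.0)
bar (array([ 485.7, -182. ]), array([66.4, 29.7]), 89.0)
```

View pics/crop1.png

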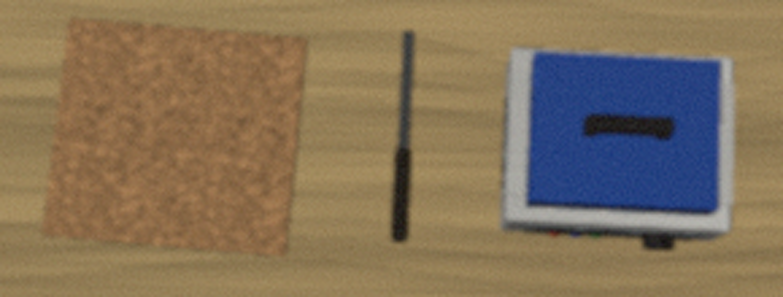

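The crop confirms it: the blue lid sits on the white cleaner, with its bar at crop (628,126). The mat's corners give a centre at about top (225,270.6), which is world (0.483,0.204) with yaw about -5°. The lid bar is at (0.472,-0.182) with yaw -1.5°. Next I go above the lid.

```bash
python3 -m inch '[[3,-6,2,-8],[6,-14,2,-18],[9,-22,2,-28],[12,-30,2,-38],[15,-37,2,-48],[17,-43,2,-57],[20,-49,2,-65],[22.7,-55,2,-65]]' 8.54 40
```

```text
time: 1.6
ee_pos: [0.4329, 0.0304, 0.2596]
tcp_rot: [179.9, -0.0, 88.5]
wrist_force: [1.4, 0.8, 0.4]
opening: 0.0851
grasp_force: 0.0
```

```bash
python3 -m inch '[[0.8,-4,0,0],[1.6,-8,0,0],[2.4,-12,0,0],[3.2,-16,0,0],[3.7,-19.5,0,0],[3.9,-21.2,0,0],[3.9,-21.2,0,0],[3.9,-21.2,0,0]]'
python3 - <<'E'
from h import *
o=bot.get_obs(); print(o["time"],o["ee_pos"],o["tcp_rot"])
p=bot.camera("scene"); im=p["img"]; cv2.imwrite("pics/c2.png",cv2.resize(im[130:310,160:360][:,:,::-1],None,fx=3,fy=3))
for k,z in dict(lid_grip=.17,lid_center=.14,mat_top=.006).items():
    for d in bot.landmark_of(k,p)[:3]: print(k,np.round(d["point"],1),round(d["score"],2),at_z(p,d["point"],z).round(4))
E
```

```text
time: 2.6
ee_pos: [0.4714, -0.1788, 0.2594]
tcp_rot: [180.0, -0.0, 88.6]
wrist_force: [-0.6, -0.5, -1.1]
opening: 0.0852
grasp_force: 0.0
2.6 [ 0.47138595 -0.178769    0.25942501] [ 1.79994541e+02 -1.25356375e-02  8.86312174e+01]
lid_grip [249.4 224.9] 0.94 [ 0.467  -0.1839  0.17  ]
lid_grip [422.7 150.2] 0.94 [0.3098 0.2742 0.17  ]
lid_grip [215.7 175.6] 0.8 [ 0.3084 -0.2535  0.17  ]
lid_center [417.6 155.6] 0.85 [0.3013 0.2675 0.14  ]
lid_center [217.7 192.4] 0.83 [ 0.338 -0.255  0.14 ]
lid_center [254.8 230.8] 0.6 [ 0.4658 -0.1743  0.14  ]
mat_top [405.6 245.9] 0.96 [0.4888 0.2067 0.006 ]
mat_top [140.9 285.1] 0.26 [ 0.4946 -0.4778  0.006 ]
```

View pics/c2.png

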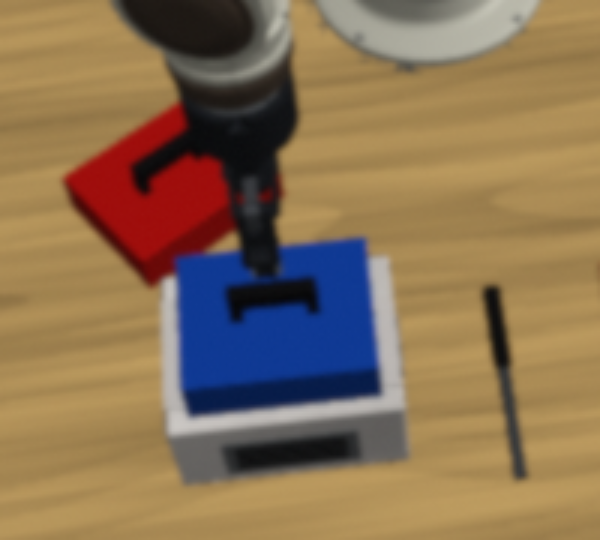

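The gripper stands centred above the bar (crop (272,295)), with clear space on both sides. I descend and grip.

```bash
python3 -m inch '[[0,-0.2,-2,0],[0,-0.4,-4.5,0],[0,-0.4,-7,0],[0,-0.4,-9,0],[0,-0.4,-9.8,0],[0,-0.4,-9.8,0],[0,-0.4,-9.8,0],[0,-0.4,-9.8,0]]'
python3 -m inch '[[0,0,0,0],[0,0,0,0],[0,0,0,0],[0,0,0,0],[0,0,0,0],[0,0,0,0],[0,0,0,0],[0,0,0,0]]' 0.4 50
```

```text
time: 3.8
ee_pos: [0.4718, -0.1837, 0.1621]
tcp_rot: [179.9, 0.0, 88.6]
wrist_force: [-0.1, -0.2, 0.0]
opening: 0.0854
grasp_force: 0.0
time: 4.8
ee_pos: [0.4715, -0.1836, 0.1614]
tcp_rot: [180.0, 0.0, 88.6]
wrist_force: [0.4, 0.3, 4.0]
opening: 0.0131
grasp_force: 49.9
```

```bash
python3 -m inch '[[0,0,0.5,0],[0,0,1.5,0],[0,0,3,0],[0,0,4.5,0],[0,0,6,0],[0,0,7.5,0],[0,0,9,0],[0,0,9,0]]'
python3 - <<'E'
from h import *
p=bot.camera("scene"); cv2.imwrite("pics/c3.png",cv2.resize(p["img"][130:310,160:360][:,:,::-1],None,fx=3,fy=3))
for k,z in dict(basket_grip=.13,tank_rim=.105).items():
    for d in bot.landmark_of(k,p)[:3]: print(k,np.round(d["point"],1),round(d["score"],2),at_z(p,d["point"],z).round(4))
E
```

```text
time: 5.8
ee_pos: [0.4719, -0.1838, 0.2526]
tcp_rot: [179.9, 0.0, 88.6]
wrist_force: [0.6, -0.6, -2.7]
opening: 0.0131
grasp_force: 49.2
basket_grip [253.2 240.9] 0.63 [ 0.4871 -0.1811  0.13  ]
tank_rim [250.5 244.6] 0.88 [ 0.4809 -0.1898  0.105 ]
tank_rim [263.8 252.3] 0.66 [ 0.5075 -0.1602  0.105 ]
tank_rim [245.7 251.9] 0.16 [ 0.4995 -0.203   0.105 ]
```

View pics/c3.png

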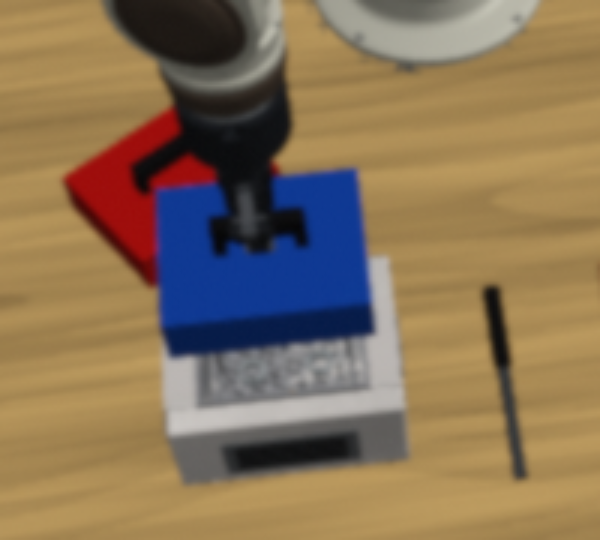

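The lid (crop (265,250)) hangs level and is clear of the tank. I carry it to the mat.

```bash
python3 -m inch '[[0.1,2,0.5,0],[0.2,6,0.5,-0.5],[0.4,11,0.5,-1],[0.5,16,0.5,-1.5],[0.7,21,0.5,-2],[0.8,26,0.5,-2.5],[1,31,0.5,-3],[1,34,0.5,-3]]'
python3 -m inch '[[0.1,2.5,-1,0],[0.1,4.2,-2,0],[0.1,4.8,-4,0],[0.1,4.8,-5.5,0],[0.1,4.8,-7,0],[0.1,4.8,-7,0],[0.1,4.8,-7,0],[0.1,4.8,-7,0]]'
python3 - <<'E'
from h import *
o=bot.get_obs(); print(o["ee_pos"],o["wrist_force"])
p=bot.camera("scene"); cv2.imwrite("pics/c4.png",cv2.resize(p["img"][130:310,320:520][:,:,::-1],None,fx=3,fy=3))
for q in bot.camera("top"),p:
  for k,z in dict(basket_grip=.13,tank_rim=.105).items():
    for d in bot.landmark_of(k,q)[:3]: print(k,np.round(d["point"],1),round(d["score"],2),at_z(q,d["point"],z).round(4))
E
```

```text
time: 6.95
ee_pos: [0.481, 0.1585, 0.2554]
tcp_rot: [-179.9, 0.0, 85.7]
wrist_force: [0.7, -0.4, -2.3]
opening: 0.0132
grasp_force: 49.1
time: 7.95
ee_pos: [0.4828, 0.2044, 0.1871]
tcp_rot: [179.9, -0.0, 85.6]
wrist_force: [0.1, 0.6, -2.6]
opening: 0.0131
grasp_force: 49.1
[0.4827753  0.20437435 0.18706478] [ 0.05830244  0.57040067 -2.621205  ]
basket_grip [389.1 268.3] 0.71 [ 0.4739 -0.1814  0.13  ]
tank_rim [389.  269.8] 0.83 [ 0.4743 -0.1842  0.105 ]
basket_grip [250.8 239.7] 0.78 [ 0.4829 -0.1865  0.13  ]
tank_rim [251.8 240.5] 0.82 [ 0.4698 -0.1856  0.105 ]
```

View pics/c4.png

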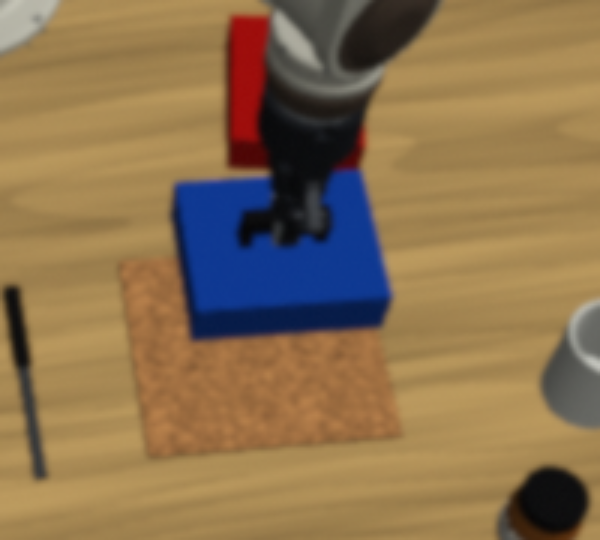

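The lid hangs level over the mat (crop (285,250)). It appears shifted because it is still about 12 cm up. I lower it and creep down to contact.

```bash
python3 -m inch '[[0,0,-2,0],[0,0,-4,0],[0,0,-6,0],[0,0,-8,0],[0,0,-10,0],[0,0,-11,0],[0,0,-11.4,0],[0,0,-11.4,0]]'
python3 -m inch '[[0,0,-0.1,0],[0,0,-0.2,0],[0,0,-0.3,0],[0,0,-0.4,0],[0,0,-0.5,0],[0,0,-0.6,0],[0,0,-0.6,0],[0,0,-0.6,0]]'
```

```text
time: 9.25
ee_pos: [0.4826, 0.2045, 0.0727]
tcp_rot: [180.0, -0.0, 85.6]
wrist_force: [0.7, -0.2, -2.2]
opening: 0.0129
grasp_force: 49.1
time: 10.25
ee_pos: [0.4825, 0.2044, 0.0675]
tcp_rot: [180.0, -0.0, 85.6]
wrist_force: [-4.0, -2.3, 7.7]
opening: 0.0133
grasp_force: 50.7
```

```bash
python3 -m inch '[[0,0,0,0],[0,0,0,0],[0,0,0,0],[0,0,0,0],[0,0,0,0],[0,0,0,0],[0,0,0,0],[0,0,0,0]]' 6
python3 -m inch '[[0,0,1,0],[0,0,3,0],[0,0,6,0],[0,0,10,0],[0,0,14,0],[0,0,18,0],[0,-3,19,0],[0,-7,19,0]]'
python3 -m inch '[[0,-4,0,0],[0,-8,0,0],[-2,-10,0,0],[-5,-10,0,0],[-9,-10,0,0],[-12,-10,0,0],[-12,-10,0,0],[-12,-10,0,0]]' 8.54
python3 - <<'E'
from h import *
p=bot.camera("top");save(p,"top5"); q=bot.camera("scene")
im=np.vstack([cv2.resize(p["img"][210:330,160:460],None,fx=2,fy=2),cv2.resize(q["img"][170:320,190:490],None,fx=2,fy=2)]); cv2.imwrite("pics/c5.png",im[:,:,::-1])
for n,q in("top",p),("scene",q):
  for k,z in dict(basket_grip=.13,tank_rim=.105,lid_center=.046,mat_top=.006,lid_grip=.076).items():
    for d in bot.landmark_of(k,q)[:3]: print(n,k,np.round(d["point"],1),round(d["score"],2),at_z(q,d["point"],z).round(4))
  hsv=cv2.cvtColor(q["img"],cv2.COLOR_RGB2HSV)
  m=cv2.inRange(hsv,(5,150,110),(20,255,255)); u,v=(389,268) if n=="top" else (251,240)
  w=np.zeros_like(m); w[v-20:v+20,u-25:u+25]=m[v-20:v+20,u-25:u+25]; y,x=np.nonzero(w)
  if len(x)>5:
    W=np.array([at_z(q,a,.138)[:2] for a in zip(x,y)],np.float32)*1000; print("orange",len(x),W.mean(0),cv2.minAreaRect(W))
E
```

```text
time: 11.25
ee_pos: [0.4825, 0.2044, 0.0663]
tcp_rot: [180.0, -0.0, 85.6]
wrist_force: [0.8, 0.2, -0.1]
opening: 0.0597
grasp_force: 0.0
time: 12.25
ee_pos: [0.4828, 0.1343, 0.2581]
tcp_rot: [179.9, -0.1, 85.7]
wrist_force: [0.6, -0.2, -0.2]
opening: 0.0602
grasp_force: 0.0
time: 13.25
ee_pos: [0.363, 0.0345, 0.2568]
tcp_rot: [179.9, -0.0, 85.6]
wrist_force: [-0.7, 0.2, 0.1]
opening: 0.0851
grasp_force: 0.0
top basket_grip [387.6 269.5] 0.88 [ 0.4711 -0.1781  0.13  ]
top basket_grip [374.3 277.8] 0.57 [ 0.4519 -0.1484  0.13  ]
top basket_grip [254.9 155.6] 0.24 [0.732  0.1279 0.13  ]
top tank_rim [389.6 270.1] 0.93 [ 0.4736 -0.1856  0.105 ]
top lid_center [422.8 373.8] 0.97 [ 0.2431 -0.2679  0.046 ]
top lid_center [173.6 374.8] 0.94 [0.2298 0.3052 0.046 ]
top lid_center [226.  267.1] 0.65 [0.4825 0.1955 0.046 ]
top mat_top [388.  269.7] 0.7 [ 0.4894 -0.1937  0.006 ]
top lid_grip [424.6 371. ] 0.88 [ 0.2497 -0.2668  0.076 ]
top lid_grip [220.9 264.5] 0.76 [0.4839 0.2033 0.076 ]
top lid_grip [352.  159.9] 0.63 [ 0.7436 -0.1001  0.076 ]
orange 155 [ 474.916   -184.37596] ((474.5046691894531, -183.5765838623047), (11.23415756225586, 60.11575698852539), 1.0511802434921265)
scene basket_grip [252.  241.2] 0.7 [ 0.4875 -0.184   0.13  ]
scene tank_rim [251.9 243.1] 0.61 [ 0.4772 -0.1861  0.105 ]
scene lid_center [215.  190.6] 0.96 [ 0.2589 -0.2729  0.046 ]
scene lid_center [416.7 157.1] 0.73 [0.2312 0.2971 0.046 ]
scene lid_center [409.  235.7] 0.63 [0.4828 0.2119 0.046 ]
scene lid_grip [214.8 179.7] 0.8 [ 0.2455 -0.2677  0.076 ]
scene lid_grip [407.8 230.3] 0.7 [0.4842 0.2044 0.076 ]
scene lid_grip [421.7 149.1] 0.63 [0.2292 0.3075 0.076 ]
orange 161 [ 480.3124 -182.6303] ((480.2468566894531, -182.4561309814453), (62.3432731628418, 16.67814064025879), 89.88839721679688)
```

View pics/c5.png

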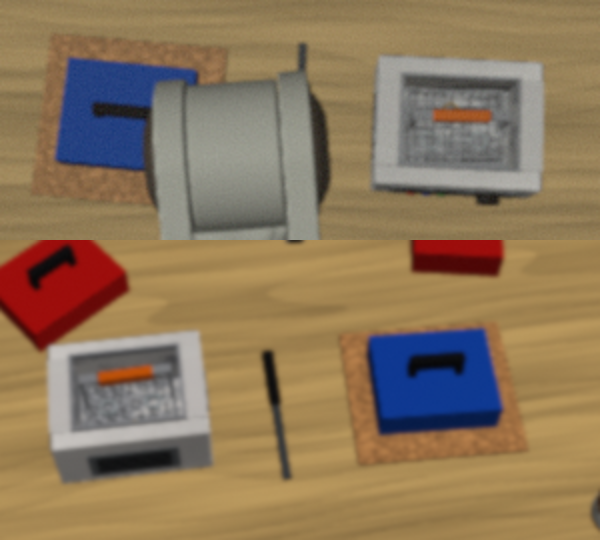

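The lid sits right way up on the middle of the mat (top-crop (126,112); the scene view shows even margins). The orange grip is at top-crop (462,116), which is world (0.4745,-0.183) with yaw about 0. I go above it.

```bash
python3 -m inch '[[2,-4,-1,1],[4,-8,-2,2],[6,-12,-3,3],[8,-16,-4,4],[10,-19.5,-5,4.4],[11.1,-21.8,-5.5,4.4],[11.1,-21.8,-5.5,4.4],[11.1,-21.8,-5.5,4.4]]'
python3 - <<'E'
from h import *
o=bot.get_obs(); print(o["ee_pos"])
p=bot.camera("scene"); cv2.imwrite("pics/c6.png",cv2.resize(p["img"][180:300,190:320][:,:,::-1],None,fx=5,fy=5))
d=bot.landmark_of("basket_grip",p)[0]; print(d,at_z(p,d["point"],.13))
E
```

```text
time: 14.85
ee_pos: [0.4732, -0.1832, 0.2013]
tcp_rot: [-180.0, -0.0, 90.0]
wrist_force: [0.5, -0.0, -0.2]
opening: 0.0859
grasp_force: 0.0
[ 0.47321476 -0.18322425  0.20132055]
{'point': [252.4, 242.3], 'score': 0.94} [ 0.49068302 -0.18337996  0.13      ]
```

View pics/c6.png

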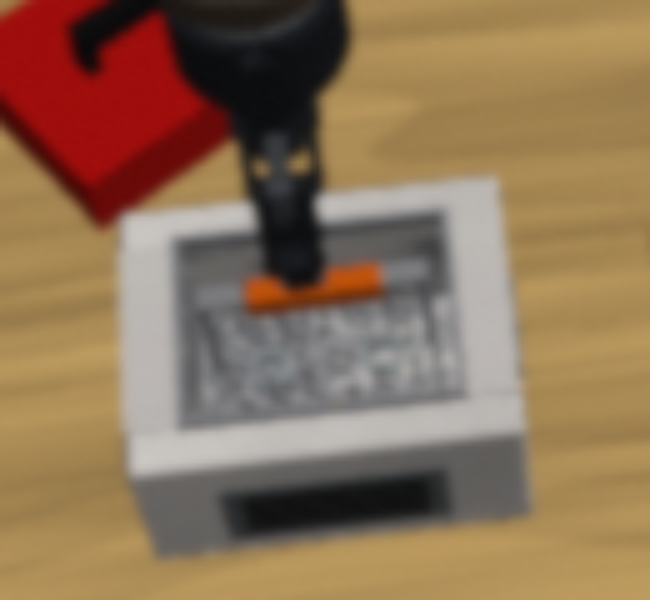

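The grip (crop (315,288)) lies directly beneath the open jaws. I descend and close gently.

```bash
python3 -m inch '[[0.2,0,-1.5,0],[0.2,0,-3,0],[0.2,0,-5,0],[0.2,0,-6.5,0],[0.2,0,-7.5,0],[0.2,0,-8,0],[0.2,0,-8,0],[0.2,0,-8,0]]'
python3 -m inch '[[0,0,0,0],[0,0,0,0],[0,0,0,0],[0,0,0,0],[0,0,0,0],[0,0,0,0],[0,0,0,0],[0,0,0,0]]' 0.4 60
```

```text
time: 15.95
ee_pos: [0.4757, -0.1837, 0.1218]
tcp_rot: [180.0, 0.0, 90.0]
wrist_force: [0.5, -1.1, -0.2]
opening: 0.0856
grasp_force: 0.0
time: 16.95
ee_pos: [0.4756, -0.1836, 0.1215]
tcp_rot: [180.0, 0.0, 90.0]
wrist_force: [1.5, 0.1, 3.0]
opening: 0.0132
grasp_force: 59.2
```

```bash
python3 -m inch '[[0,0,0.2,0],[0,0,0.6,0],[0,0,1.2,0],[0,0,1.9,0],[0,0,2.6,0],[0,0,3.3,0],[0,0,3.8,0],[0,0,4,0]]'
python3 -m inch '[[0,0,0.4,0],[0,0,1.2,0],[0,0,2.2,0],[0,0,3.3,0],[0,0,4.4,0],[0,0,5.5,0],[0,0,6.5,0],[0,0,7.2,0]]'
python3 -m inch '[[0,0,0.2,0],[0,0,0.3,0],[0,0,0.3,0],[0,0,0.3,0],[0,0,0.3,0],[0,0,0.3,0],[0,0,0.3,0],[0,0,0.3,0]]'
python3 - <<'E'
from h import *
o=bot.get_obs(); print(o["ee_pos"],o["torque"])
p=bot.camera("scene"); q=bot.camera("top"); cv2.imwrite("pics/c7.png",np.hstack([cv2.resize(p["img"][150:300,180:330],(500,500)),cv2.resize(q["img"][210:310,350:440],(300,333)).repeat(1,0) if 0 else cv2.copyMakeBorder(cv2.resize(q["img"][210:310,350:440],(300,333)),0,167,0,0,0)])[:,:,::-1])
E
```

```text
time: 17.95
ee_pos: [0.4755, -0.1836, 0.1616]
tcp_rot: [180.0, 0.0, 90.0]
wrist_force: [-0.7, -0.3, -4.1]
opening: 0.0127
grasp_force: 58.5
time: 18.95
ee_pos: [0.4755, -0.1836, 0.234]
tcp_rot: [180.0, 0.0, 90.0]
wrist_force: [0.3, -0.8, -3.0]
opening: 0.0129
grasp_force: 58.5
time: 19.95
ee_pos: [0.4754, -0.1836, 0.2363]
tcp_rot: [180.0, -0.0, 90.0]
wrist_force: [-0.4, 0.1, -3.1]
opening: 0.013
grasp_force: 58.5
[ 0.47544518 -0.18357903  0.23628939] [-0.05047156  0.00579488 -0.00297854]
```

View pics/c7.png

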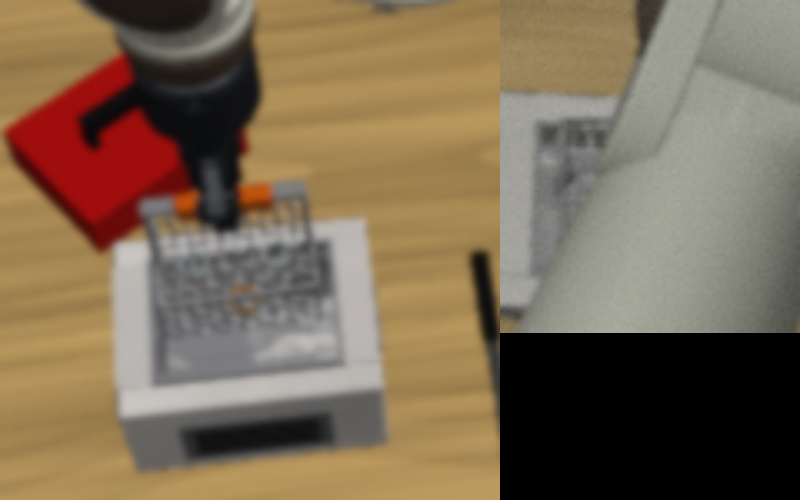

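The basket (crop (230,260)) is level, with the tank floor visible below it and the brass ring at (243,300). Its underside is about 4 cm above the rim. I hold it there.

```bash
python3 -m inch '[[0,0,0,0],[0,0,0,0],[0,0,0,0],[0,0,0,0],[0,0,0,0],[0,0,0,0],[0,0,0,0],[0,0,0,0]]'
python3 -m inch '[[0,0,0,0],[0,0,0,0],[0,0,0,0],[0,0,0,0],[0,0,0,0],[0,0,0,0],[0,0,0,0],[0,0,0,0]]'
python3 -m inch '[[0,0,0,0],[0,0,0,0],[0,0,0,0],[0,0,0,0],[0,0,0,0],[0,0,0,0],[0,0,0,0],[0,0,0,0]]'
python3 -m inch '[[0,0,0,0],[0,0,0,0],[0,0,0,0],[0,0,0,0],[0,0,0,0],[0,0,0,0],[0,0,0,0],[0,0,0,0]]'
python3 -c "
from workcell import bot
print(bot.job_done())"
```

```text
time: 21.05
ee_pos: [0.4754, -0.1836, 0.2363]
tcp_rot: [-180.0, -0.0, 90.0]
wrist_force: [0.5, -0.3, -3.6]
opening: 0.013
grasp_force: 58.5
time: 22.05
ee_pos: [0.4754, -0.1836, 0.2362]
tcp_rot: [-180.0, 0.0, 90.0]
wrist_force: [-0.1, 0.1, -4.3]
opening: 0.0132
grasp_force: 58.5
time: 23.05
ee_pos: [0.4755, -0.1836, 0.2363]
tcp_rot: [180.0, -0.0, 90.0]
wrist_force: [0.1, -0.5, -4.1]
opening: 0.0131
grasp_force: 58.5
time: 24.05
ee_pos: [0.4755, -0.1836, 0.2363]
tcp_rot: [-180.0, -0.0, 90.0]
wrist_force: [-0.2, -0.4, -3.8]
opening: 0.0128
grasp_force: 58.5
the job is handed in; nothing more can be done
None
```

The job is handed in at about 24 s: the blue lid is right way up on the middle of the cork mat, and the arm is still holding the basket level and still, about 4 cm above the tank rim, after a hold of over 4 s.

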